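Clear the page and turn the recipe leaf

TASK

The stiff leaf of the recipe board stands partly raised over the right-hand page, and a tin has been left on the left-hand page. First push the tin off the board so that it stands flat on the worktop, sliding it and never lifting it; then, with the fingertips, turn the leaf over its spine and press it down until it lies flat on the left-hand page. Leave the mug, the honey jar and the pepper shaker where they stand.

Things in the scene. Friction and masses are not known exactly. Their poses are not given: they have to be found in the camera images.
- recipe_board: Fixed recipe board: wooden base 190 (x) x 310 (y) mm, 10 mm thick, two cream pages. Origin: centre of its underside, on the worktop. x runs along the spine, away from the robot at yaw 0; y points to the left-hand page; z up. Page surface at z = 10 mm. The spine is a thin rod through y = 0, z = 13.5 mm, with a bearing block at each end (x = +-84 mm, top at z = 20 mm).
- leaf (a joint): Angle of the leaf about the spine, rad: 0 = flat on the right-hand page (-y of the board), 1.57 = upright, 3.14 = flat on the left-hand page (+y), where a stop ends the travel. Starts at 0.4 to 0.8. The hinge has friction and holds the leaf wherever it is left; it does not fall by itself. About 1.5 N at the free edge moves it.
- leaf_edge (a point): Middle of the leaf's free edge, 135 mm from the spine axis. The leaf is a stiff white plate, 156 mm along the spine (centred at the board's x = 0), 5 mm thick, with a red strip 14 mm wide along the free edge, a blue picture on the face that is up at the start and a yellow one on the other. Lying flat, its top is 16 mm above the worktop.
- tuna_tin: Short round food tin, 86 mm diameter, 40 mm high, about 0.2 kg, golden with a green label, standing on the left-hand page. Origin: centre of its underside; z up.
- mug: Striped cream mug with a handle, 88 x 118 mm, 92 mm high, standing behind the right-hand page: leave alone. Origin: centre of its underside.
- honey_jar: Jar with a black lid, 63 mm diameter, 94 mm high, standing behind the left-hand page: leave alone. Origin: centre of its underside.
- pepper_shaker: Grey and clear shaker, 44 mm diameter, 90 mm high, standing in front of the right-hand page: leave alone. Origin: centre of its underside.
Not all that is in view belongs to the job. Of the things like the tuna_tin, leave any that is blue; of the rest the smaller one is meant.

How it is judged:
By the outcome, as a careful person would: the job done as asked, in the order asked, and still so for the second after the job is handed in, with the robot touching nothing.
It also fails if it takes over 51 s, if anything falls off the work surface, if the arm or the gripper's body presses on something with over 40 N, if the wrist force passes 120 N, or if a joint passes its speed limit or range.

ROBOT

A 6-joint arm with a two-finger parallel gripper is mounted at the origin on a cart in front of the work surface, level with it; the furniture and walls round the work are solid. World frame = base frame: x ahead of the robot, y to its left, z up, the work surface at z = 0. Lengths are in m, angles in degrees, forces in N, time in s.
With the tool pointing down it reaches from about 0.3 to 0.75 m from the base axis. Payload 8.5 kg.
Tool frame: the origin (TCP) lies between the finger pads; the fingertips stand 19 mm ahead of it and the grasp point (between the pads) is the TCP; z points along the fingers, y is the line along which they close (so a half turn about z gives the same grasp; the last joint's range is limited). The gripper opens to 85 mm and grips with 20 to 120 N. Pads are 22 mm wide; open, the fingers measure 114 mm over their backs; the gripper's body (76 mm by 85 mm) begins 54 mm behind the grasp point. The pads swing forward as they close: fully open they stand 13 mm farther back than shut.
Start: joints at [62.321, 21.807, 74.336, -0, 83.858, -12.336], TCP at [0.146, 0.53, 0.25] pointing down, gripper open.
Joint ranges: [-178.18, 178.18], [-50.72, 133.34], [12.68, 142.11], [-81.47, 261.47], [9.98, 163.14], [-165.26, 165.26]. Speed limits (degrees/s): [136.94, 136.94, 180, 180, 180, 180].

INTERFACE

Orientations are given as a 3x3 rotation matrix whose columns are the frame's x, y, z axes.
In Python, from rig import env, optics gives the robot as it stands.
- The arm moves only by the tool arm_command, never from a script. Its argument "commands" is one flat list of numbers, 7 for each row, row after row: the closure, from -1 (fully open) to 1 (shut), so that 0 is half open, then the shift along the tool's x, y, z as a fraction of full scale, then the turn, a rotation vector about the tool's x, y, z as a fraction of full scale. A call has 1 to 12 rows; each row is the pose to reach, as a shift and turn from the pose commanded when the call began, along the tool's axes at that moment; what a row does not reach only later rows make up. Full scale, the value 1, is 500 mm for a shift and 120 degrees for a turn. A row lasts 1/12 s, in which the tool goes at most 41.7 mm and 7.16 degrees, less where a joint would pass 70% of its speed; a pose out of reach is approached as far as the arm can. A call with a number of a shift or a turn outside -1 to 1 is refused whole. A call with a gripper value outside its range is refused whole. The fingers move at their own pace and stop on an object; "newtons" is the grip in N (left out, the last holds). Time passes only in rows, so rows that repeat a pose let the fingers close. It gives the time, the measured TCP pose, the force, the opening and the grip force at its end, in the units of the state.
- env.observe(): the state, without advancing time (a new reading comes with each control period).
- optics.get_image(name): name is "scene" or "side" or "wrist"; returns a dict with "image" (480x640x3 uint8, red, green, blue), "intrinsics" (3x3 intrinsics, pixels), "origin" and "orientation" of the camera in the world; the wrist camera has in their place "tool_from_camera" (4x4, takes a point from camera to tool coordinates, whose origin is the TCP and whose axes are the flange's). Camera axes: x right, y down, z forward; pixel columns grow to the right and rows downward; lengths in m; the calibration is good to about 2 mm. A picture is of the moment at which its call begins: read the wrist's pose just before it. There is no depth.
- env.close_job(): hands the job in; it is judged then, once.
The state is a dict: "time_s": time; "q": joint angles; "qvel": joint speeds; "joint_efforts": joint torques, N m; "position": TCP position; "tool_rot": TCP orientation; "ft_force": force on the tool from outside, world axes, zero at the start; "wrist_torque": the same for the moment, N m; "grip_width": finger opening in m; "gripper_force": force on a finger pad.
Only numpy, scipy, OpenCV 4.12 (cv2) and the standard library are available. Lean on these libraries where they do the work, as an engineer would, in place of code of your own. Each camera call takes 0.05 s, during which the arm holds its last target. There are 200 camera calls.

## Working session

There is one attempt and no reset: what is moved stays moved. The work goes in short steps, Python scripts to look and compute and a tool call to move; the robot and the scene stay as the last step left them, time stands still between calls to the robot, and variables do not carry over. Pictures are saved under pics/ and viewed, at most 10 in all, crops included, and the job is handed in when it is done.

Besides the shell and the picture viewer there is one more tool, called in YAML: its name, and indented under it one key for each argument. arm_command: Moves the arm, as the interface text tells. Shift numbers are shares of 500 mm and turn numbers shares of 120 degrees, none past 1 either way. Its arguments: {"type":"object","properties":{"commands":{"type":"array","items":{"type":"number"}},"newtons":{"type":"number"}},"required":["commands"]}

```bash
mkdir -p pics; cat > h.py <<'E'
import numpy as np, cv2
from rig import env, optics
def shot(n,f):
    d=optics.get_image(n); cv2.imwrite(f'pics/{f}.png',d['image'][:,:,::-1])
    np.savez(f'pics/{f}.npz',**d); return d
def ray(d,u,v,z):
    r=np.array(d['orientation'])@np.linalg.inv(d['intrinsics'])@[u,v,1]; o=np.array(d['origin'])
    return o+r*(z-o[2])/r[2]
def proj(d,p):
    c=np.array(d['orientation']).T@(np.array(p)-d['origin']); c=np.array(d['intrinsics'])@c; return c[:2]/c[2]
E
python3 - <<'E'
from h import *
s=env.observe(); print(s['time_s'],s['position'],np.round(s['tool_rot'],3))
for n in('scene','side'):
    d=shot(n,n+'0'); print(n,d['origin'],np.round(d['orientation'],3).tolist(),np.array(d['intrinsics']).tolist())
E
```

```text
0.0 [0.14540455 0.53015326 0.24969785] [[-0.964  0.265 -0.001]
 [ 0.265  0.964 -0.001]
 [ 0.    -0.001 -1.   ]]
scene [ 0.13135448 -0.46319987  0.75084385] [[0.756, -0.472, 0.452], [-0.654, -0.529, 0.541], [-0.016, -0.705, -0.709]] [[487.1803856318875, 0.0, 322.96937128416596], [0.0, 487.1803856318875, 243.32300613115268], [0.0, 0.0, 1.0]]
side [ 0.3678306  -0.6811925   0.62937819] [[0.964, -0.17, 0.206], [-0.267, -0.58, 0.769], [-0.011, -0.796, -0.605]] [[523.0063715108375, 0.0, 323.67040763363815], [0.0, 523.0063715108375, 231.99452483002057], [0.0, 0.0, 1.0]]
```

View pics/scene0.png

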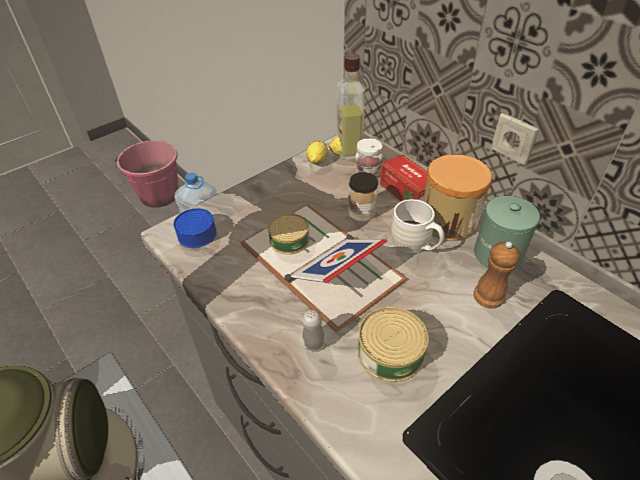

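View pics/side0.png

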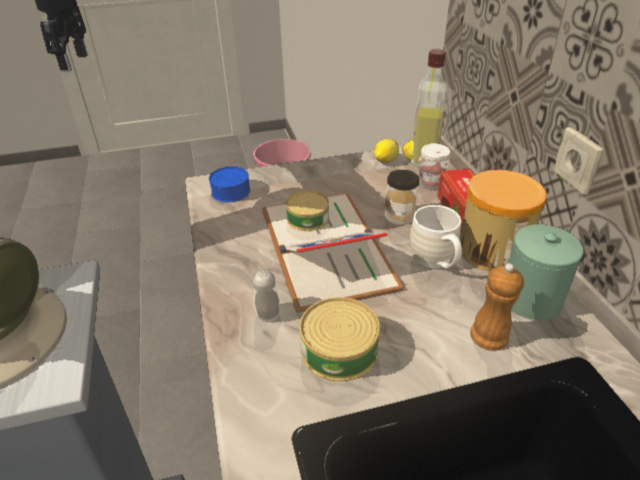

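Candidates for the tin (scene view) are the small gold/green one at (289,232), the large gold/green one at (393,343) and the blue one at (195,228). Blue is excluded, and the smaller of the other two stands on the left-hand page, so (289,232) is meant. I'll confirm that in a crop.

```bash
python3 - <<'E'
from h import *
a=cv2.imread('pics/scene0.png')[190:340,225:425]; cv2.imwrite('pics/crop1.png',cv2.resize(a,(800,600),interpolation=cv2.INTER_CUBIC))
D={n:np.load(f'pics/{n}0.npz') for n in('scene','side')}
for n,pts in {'scene':[(243,243),(308,206),(407,277),(337,326)],'side':[(264,208),(349,196),(402,287),(299,304)]}.items():
    print(n,[ray(D[n],*p,.01)[:2].round(3).tolist() for p in pts])
print('tin top',ray(D['scene'],289,226,.05).round(3),ray(D['side'],308,200,.05).round(3))
print('shaker',ray(D['scene'],314,345,0).round(3),ray(D['side'],266,315,0).round(3),'jar',ray(D['scene'],363,180,.094).round(3),ray(D['side'],404,178,.094).round(3))
print('mug',ray(D['scene'],414,212,.092).round(3),ray(D['side'],437,221,.092).round(3),'blue',ray(D['scene'],195,215,.05).round(3),'big',ray(D['scene'],394,332,.06).round(3))
E
```

```text
scene [[0.476, 0.218], [0.658, 0.218], [0.667, -0.082], [0.484, -0.077]]
side [[0.481, 0.222], [0.665, 0.215], [0.666, -0.081], [0.487, -0.072]]
tin top [0.559 0.158 0.05 ] [0.563 0.166 0.05 ]
shaker [ 0.43  -0.075  0.   ] [ 0.43  -0.072  0.   ] jar [0.743 0.127 0.094] [0.747 0.124 0.094]
mug [ 0.748 -0.016  0.092] [ 0.748 -0.022  0.092] blue [0.428 0.322 0.05 ] big [ 0.524 -0.176  0.06 ]
```

View pics/crop1.png

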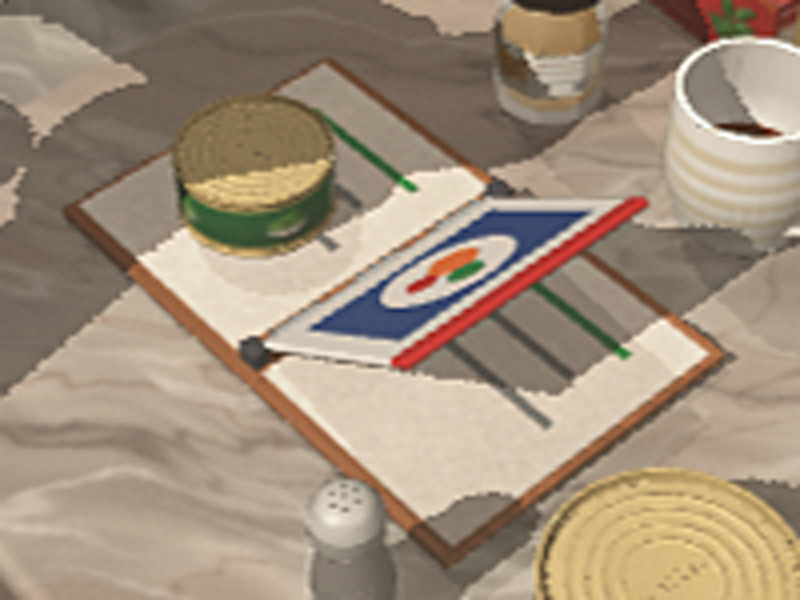

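The crop shows the small gold tin with the green label on the left page. The leaf stands at roughly 35°, with its red edge towards the robot's right. I'm moving over the gap between the spine and the tin.

arm_command:
  commands: [0,-0.8,-0.48,0,0,0,0.62,0,-0.8,-0.48,0,0,0,0.62,0,-0.8,-0.48,0,0,0,0.62,0,-0.8,-0.48,0,0,0,0.62,0,-0.8,-0.48,0,0,0,0.62,0,-0.8,-0.48,0,0,0,0.62,0,-0.8,-0.48,0,0,0,0.62,0,-0.8,-0.48,0,0,0,0.62,0,-0.8,-0.48,0,0,0,0.62,0,-0.8,-0.48,0,0,0,0.62,0,-0.8,-0.48,0,0,0,0.62,0,-0.8,-0.48,0,0,0,0.62]

```text
time_s: 1.1
position: [0.4712, 0.189, 0.2497]
tool_rot: [[0.003, 1.0, 0.0], [1.0, -0.003, -0.001], [-0.001, 0.0, -1.0]]
ft_force: [0.1, 0.4, 0.0]
grip_width: 0.0429
gripper_force: 0.0
```

```bash
python3 - <<'E'
from h import *
s=env.observe(); print(s['time_s'],s['position'],np.round(s['tool_rot'],3),s['q'],s['grip_width'])
D={n:np.load(f'pics/{n}0.npz') for n in('scene','side')}
print([ray(D['scene'],*p,0).round(3).tolist() for p in[(142,235),(200,207),(237,180),(290,155)]])
print([ray(D['side'],*p,0).round(3).tolist() for p in[(187,178),(280,167),(350,157)]])
# leaf edge ends: red mask extremes, two-view triangulation
P=[]
for n in D:
    im=cv2.cvtColor(D[n]['image'],cv2.COLOR_RGB2HSV); m=cv2.inRange(im,(0,170,120),(8,255,255))|cv2.inRange(im,(174,170,120),(180,255,255))
    m[:225]=0;m[300:]=0;m[:,:280]=0;m[:,395:]=0
    k,l,st,c=cv2.connectedComponentsWithStats(m);i=1+st[1:,4].argmax();P.append(c[i]);print(n,st[i],c[i])
A=[];b=[]
for n,p in zip(D,P):
    d=D[n];r=d['orientation']@np.linalg.inv(d['intrinsics'])@[*p,1];r/=np.linalg.norm(r);M=np.eye(3)-np.outer(r,r);A.append(M);b.append(M@d['origin'])
print(np.linalg.lstsq(np.vstack(A),np.hstack(b),rcond=None)[0])
E
```

```text
1.1 [0.47116581 0.18901107 0.24970091] [[ 0.003  1.     0.   ]
 [ 1.    -0.003 -0.001]
 [-0.001  0.    -1.   ]] [ 8.50983309e+00  1.75859763e+01  8.09446929e+01 -7.10706518e-02
  8.14619908e+01  8.68977417e+00] 0.04289660905437508
[[0.326, 0.399, 0.0], [0.473, 0.395, 0.0], [0.596, 0.423, 0.0], [0.762, 0.419, 0.0]]
[[0.333, 0.408, 0.0], [0.55, 0.396, 0.0], [0.725, 0.394, 0.0]]
scene [323 240  64  42 258] [354.24031008 260.4379845 ]
side [297 234  90  18 194] [341.38659794 242.18041237]
[ 0.57230748 -0.02649074  0.08515235]
```

arm_command:
  commands: [0,-0.188,0.184,0,0,0,0,0,-0.188,0.184,0,0,0,0,0,-0.188,0.184,0,0,0,0,0,-0.188,0.184,0,0,0,0,0,-0.188,0.184,0.1,0,0,0,0,-0.188,0.184,0.18,0,0,0,0,-0.188,0.184,0.26,0,0,0,0,-0.188,0.184,0.34,0,0,0,0,-0.188,0.184,0.38,0,0,0,0,-0.188,0.184,0.41,0,0,0,0,-0.188,0.184,0.424,0,0,0,0,-0.188,0.184,0.424,0,0,0]

```text
time_s: 2.1
position: [0.5594, 0.0999, 0.037]
tool_rot: [[-0.005, 1.0, -0.003], [1.0, 0.005, 0.0], [0.0, -0.003, -1.0]]
ft_force: [-0.5, -0.6, -0.3]
grip_width: 0.0427
gripper_force: 0.0
```

```bash
python3 - <<'E'
from h import *
shot('scene','scene1'); a=cv2.imread('pics/scene1.png')[150:330,180:420]; cv2.imwrite('pics/crop2.png',cv2.resize(a,(800,600)))
E
```

```text
(no output)
```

View pics/crop2.png

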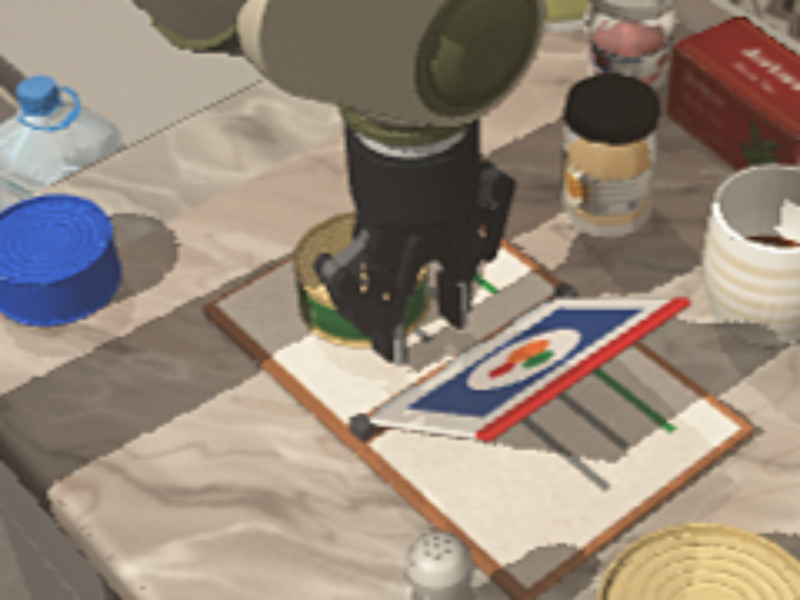

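The fingers stand between the spine and the tin, clear of both. Now I push towards +y.

arm_command:
  commands: [0,0.018,0,0,0,0,0,0,0.036,0,0,0,0,0,0,0.054,0,0,0,0,0,0,0.072,0,0,0,0,0,0,0.09,0,0,0,0,0,0,0.105,0,0,0,0,0,0,0.12,0,0,0,0,0,0,0.135,0,0,0,0,0,0,0.15,0,0,0,0,0,0,0.165,0,0,0,0,0,0,0.18,0,0,0,0,0,0,0.19,0,0,0,0,0]

```text
time_s: 3.15
position: [0.5595, 0.1956, 0.0381]
tool_rot: [[-0.005, 1.0, -0.001], [1.0, 0.005, 0.0], [0.0, -0.001, -1.0]]
ft_force: [0.0, -0.0, -0.6]
grip_width: 0.0427
gripper_force: 0.3
```

arm_command:
  commands: [0,0.01,0,0,0,0,0,0,0.02,0,0,0,0,0,0,0.03,0,0,0,0,0,0,0.04,0,0,0,0,0,0,0.05,0,0,0,0,0,0,0.06,0,0,0,0,0,0,0.07,0,0,0,0,0,0,0.08,0,0,0,0,0,0,0.09,0,0,0,0,0,0,0.1,0,0,0,0,0,0,0.11,0,0,0,0,0,0,0.11,0,0,0,0,0]

```text
time_s: 4.15
position: [0.5595, 0.2505, 0.0384]
tool_rot: [[-0.005, 1.0, 0.0], [1.0, 0.005, 0.0], [0.0, 0.0, -1.0]]
ft_force: [0.2, 0.1, 0.1]
grip_width: 0.0426
gripper_force: 0.0
```

```bash
python3 - <<'E'
from h import *
shot('scene','scene2'); shot('side','side2'); a=cv2.imread('pics/scene2.png')[170:290,180:340]; b=cv2.imread('pics/side2.png')[130:250,200:360]
cv2.imwrite('pics/crop3.png',cv2.resize(np.hstack([a,b]),(800,300)))
E
```

```text
(no output)
```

View pics/crop3.png

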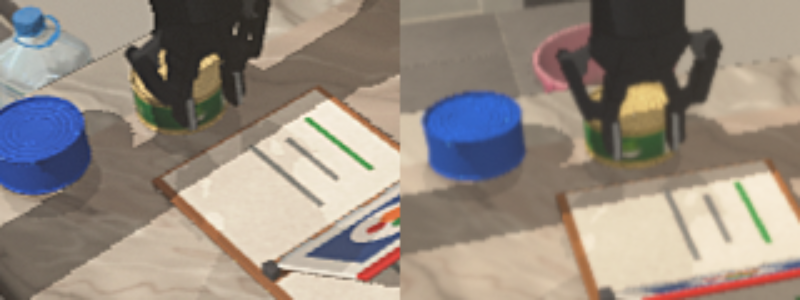

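The tin stands on the worktop with a clear gap to the board (scene (225,210), side (325,180)). Next I retreat, close the fingers and go round to the free edge with a 35° tilt.

arm_command:
  commands: [0,-0.03,0,0,0,0,0,0,-0.03,0,0,0,0,0,0,-0.03,0,-0.08,0,0,0,0,-0.03,0,-0.16,0,0,0,0,-0.03,0,-0.24,0,0,0,1,-0.03,0,-0.32,0,0,0,1,-0.03,0,-0.38,0,0,0,1,-0.1,0.02,-0.38,0,0,0,1,-0.18,0.04,-0.38,0,0,0,1,-0.26,0.06,-0.38,0,0,0,1,-0.34,0.06,-0.38,0,0,0,1,-0.42,0.06,-0.38,0,0,0]

```text
time_s: 5.25
position: [0.5903, 0.0372, 0.2282]
tool_rot: [[-0.004, 1.0, -0.0], [1.0, 0.004, 0.0], [0.0, -0.0, -1.0]]
ft_force: [1.0, 0.2, -0.8]
grip_width: 0.0002
gripper_force: 0.0
```

arm_command:
  commands: [1,-0.08,0,0,0,0,0,1,-0.16,0,0,0,0.05,0,1,-0.24,0,0,0,0.1,0,1,-0.32,0,0,0,0.15,0,1,-0.38,0,0,0,0.2,0,1,-0.38,0,0,0,0.25,0,1,-0.38,0,0,0,0.292,0,1,-0.38,0,0,0,0.292,0,1,-0.38,0,0,0,0.292,0]

```text
time_s: 6.0
position: [0.591, -0.1513, 0.2276]
tool_rot: [[-0.001, 1.0, -0.003], [0.82, 0.003, 0.573], [0.573, -0.001, -0.82]]
ft_force: [0.3, 1.2, 0.5]
grip_width: -0.0001
gripper_force: 0.0
```

```bash
python3 - <<'E'
from h import *
s=env.observe(); p=s['position'];R=np.array(s['tool_rot']); print(s['time_s'],p,R.round(3),np.round(s['q'],1))
for t in ([.59,-.116,.162],[.59,-.041,.0556]): print((R.T@(np.array(t)-p)/.5).round(3))
E
```

```text
6.0 [ 0.59100337 -0.15134411  0.22761712] [[-0.001  1.    -0.003]
 [ 0.82   0.003  0.573]
 [ 0.573 -0.001 -0.82 ]] [-36.2  35.5  61.5  28.3 103.9 -34.6]
[-0.017 -0.002  0.148]
[-0.016 -0.001  0.408]
```

arm_command:
  commands: [1,-0.016,0,0.07,0,0,0,1,-0.016,0,0.14,0,0,0,1,-0.016,0,0.2,0,0,0,1,-0.016,0,0.25,0,0,0,1,-0.016,0,0.3,0,0,0,1,-0.016,0,0.34,0,0,0,1,-0.016,0,0.38,0,0,0,1,-0.016,0,0.406,0,0,0,1,-0.016,0,0.406,0,0,0]

```text
time_s: 6.75
position: [0.5898, -0.0376, 0.0565]
tool_rot: [[-0.006, 1.0, -0.007], [0.819, 0.009, 0.573], [0.573, -0.002, -0.819]]
ft_force: [-0.3, 0.0, -0.3]
grip_width: -0.0002
gripper_force: 0.0
```

```bash
python3 - <<'E'
from h import *
shot('scene','scene3'); shot('side','side3'); a=cv2.imread('pics/scene3.png')[170:350,240:440]; b=cv2.imread('pics/side3.png')[170:350,240:440]
cv2.imwrite('pics/crop4.png',cv2.resize(np.hstack([a,b]),(800,360)))
E
```

```text
(no output)
```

View pics/crop4.png

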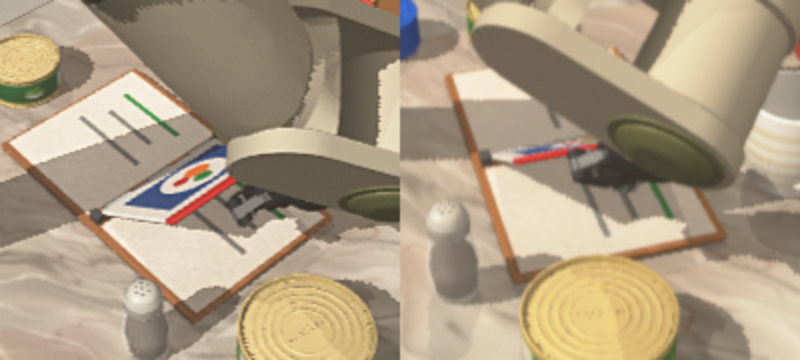

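The fingertips sit under the raised red edge, clear of the big tin, and no force is reading. I'll work out the sweep arc.

```bash
cat > sweep.py <<'E'
from h import *
import sys
from scipy.spatial.transform import Rotation as Ro
S=np.array([.0715,.0135])
def pose(deg,r=.095):
    th=np.radians(deg); f=np.radians(np.interp(deg,[60,95],[35,0])); n=np.array([np.sin(th),np.cos(th)]);u=np.array([-np.cos(th),np.sin(th)])
    a=np.array([np.cos(f),np.sin(f)]);t=np.array([np.sin(f),-np.cos(f)])
    L=max(0,.135-r)/max(.3,abs(u@t)); off=.0025+.011*abs(a@n)+max(0,-t@n)*L
    p=S+r*u-off*n-.019*t
    R=np.array([[0,1,0],[a[0],0,t[0]],[a[1],0,t[1]]]); return np.array([.59,*p]),R
if __name__=='__main__':
    s=env.observe();p0=np.array(s['position']);R0=np.array(s['tool_rot']);print(p0,s['ft_force'])
    for d in map(float,sys.argv[1:]):
        p,R=pose(d); print(d,p.round(3),(R0.T@(p-p0)/.5).round(3),(np.degrees(Ro.from_matrix(R0.T@R).as_rotvec())/120).round(3))
E
python3 sweep.py 36 42 48 54 60 66 72 78 84 90 96 102
```

```text
[ 0.59104301 -0.03968055  0.05843258] [-0.13626194  0.59023288 -0.12863425]
36.0 [ 0.59  -0.032  0.063] [ 0.018 -0.002  0.001] [-0.001  0.001  0.003]
42.0 [ 0.59  -0.025  0.076] [ 0.044 -0.002 -0.012] [-0.001  0.001  0.003]
48.0 [ 0.59  -0.017  0.087] [ 0.071 -0.002 -0.021] [-0.001  0.001  0.003]
54.0 [ 0.59  -0.007  0.098] [ 0.099 -0.002 -0.026] [-0.001  0.001  0.003]
60.0 [0.59  0.001 0.105] [ 0.12  -0.001 -0.029] [-0.001  0.001  0.003]
66.0 [0.59  0.011 0.111] [ 0.144 -0.001 -0.028] [-0.001 -0.049  0.003]
72.0 [0.59  0.022 0.117] [ 0.168 -0.001 -0.026] [-0.001 -0.099  0.003]
78.0 [0.59  0.033 0.122] [ 0.192 -0.001 -0.021] [-0.001 -0.149  0.003]
84.0 [0.59  0.045 0.125] [ 0.215 -0.001 -0.013] [-0.001 -0.199  0.003]
90.0 [0.59  0.056 0.127] [ 0.237 -0.001 -0.003] [-0.001 -0.249  0.003]
96.0 [0.59  0.068 0.128] [ 0.257 -0.     0.009] [-0.    -0.291  0.003]
102.0 [0.59  0.078 0.128] [ 0.273 -0.     0.021] [-0.    -0.291  0.003]
```

arm_command:
  commands: [1,0.018,0,0,0,0,0,1,0.044,0,-0.012,0,0,0,1,0.071,0,-0.021,0,0,0,1,0.099,0,-0.026,0,0,0,1,0.12,0,-0.029,0,0,0,1,0.144,0,-0.028,0,-0.049,0,1,0.168,0,-0.026,0,-0.099,0,1,0.192,0,-0.021,0,-0.149,0,1,0.215,0,-0.013,0,-0.199,0,1,0.237,0,-0.003,0,-0.249,0,1,0.257,0,0.009,0,-0.291,0,1,0.273,0,0.021,0,-0.291,0]

```text
time_s: 7.85
position: [0.5901, 0.0808, 0.129]
tool_rot: [[-0.008, 1.0, 0.003], [1.0, 0.008, -0.001], [-0.001, 0.003, -1.0]]
ft_force: [0.7, -0.9, 0.2]
grip_width: -0.0003
gripper_force: 0.5
```

```bash
python3 - <<'E'
from h import *
shot('scene','scene4'); shot('side','side4'); a=cv2.imread('pics/scene4.png')[150:350,220:440]; b=cv2.imread('pics/side4.png')[150:350,220:440]
cv2.imwrite('pics/crop5.png',cv2.resize(np.hstack([a,b]),(800,364)))
E
python3 sweep.py 108 115 122 129 136 143 150 156 162 168 174 180
```

```text
[0.58989979 0.07973563 0.1277524 ] [-1.10649043 -0.1573248  -0.96795248]
108.0 [0.59  0.089 0.127] [0.018 0.    0.002] [ 0.    -0.002  0.004]
115.0 [0.59  0.1   0.124] [0.041 0.001 0.008] [ 0.    -0.002  0.004]
122.0 [0.59  0.112 0.119] [0.064 0.001 0.017] [ 0.    -0.002  0.004]
129.0 [0.59  0.123 0.113] [0.086 0.001 0.029] [ 0.    -0.002  0.004]
136.0 [0.59  0.133 0.106] [0.106 0.001 0.044] [ 0.    -0.002  0.004]
143.0 [0.59  0.142 0.097] [0.124 0.001 0.062] [ 0.    -0.002  0.004]
150.0 [0.59  0.15  0.087] [0.14  0.001 0.082] [ 0.    -0.002  0.004]
156.0 [0.59  0.155 0.078] [0.151 0.001 0.101] [ 0.    -0.002  0.004]
162.0 [0.59  0.16  0.067] [0.16  0.001 0.121] [ 0.    -0.002  0.004]
168.0 [0.59  0.163 0.057] [0.167 0.001 0.142] [ 0.    -0.002  0.004]
174.0 [0.59  0.166 0.046] [0.171 0.001 0.164] [ 0.    -0.002  0.004]
180.0 [0.59  0.166 0.035] [0.173 0.001 0.186] [ 0.    -0.002  0.004]
```

View pics/crop5.png

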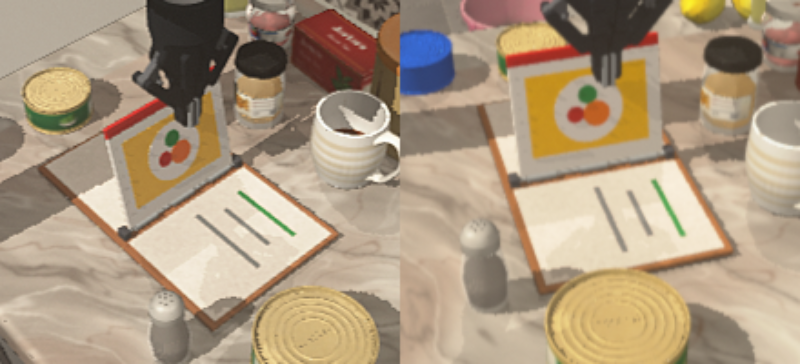

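The leaf is just past upright, with its yellow face showing, and the fingertips are against it. I'll continue over and down.

arm_command:
  commands: [1,0.018,0,0.002,0,0,0,1,0.041,0,0.008,0,0,0,1,0.064,0,0.017,0,0,0,1,0.086,0,0.029,0,0,0,1,0.106,0,0.044,0,0,0,1,0.124,0,0.062,0,0,0,1,0.14,0,0.082,0,0,0,1,0.151,0,0.101,0,0,0,1,0.16,0,0.121,0,0,0,1,0.167,0,0.142,0,0,0,1,0.171,0,0.164,0,0,0,1,0.173,0,0.178,0,0,0]

```text
time_s: 8.95
position: [0.5895, 0.1643, 0.0368]
tool_rot: [[-0.004, 1.0, -0.001], [1.0, 0.004, 0.002], [0.002, -0.001, -1.0]]
ft_force: [0.3, -0.5, 0.6]
grip_width: -0.0
gripper_force: 0.4
```

arm_command:
  commands: [1,0,0,0.004,0,0,0,1,0,0,0.008,0,0,0,1,0,0,0.008,0,0,0]

```text
time_s: 9.2
position: [0.5896, 0.1642, 0.0351]
tool_rot: [[-0.004, 1.0, -0.0], [1.0, 0.004, 0.002], [0.002, -0.0, -1.0]]
ft_force: [-1.5, 1.0, 3.1]
grip_width: -0.0002
gripper_force: 0.9
```

arm_command:
  commands: [1,0,0,0.002,0,0,0,1,0,0,0.004,0,0,0,1,0,0,0.004,0,0,0]

```text
time_s: 9.45
position: [0.5898, 0.1641, 0.0348]
tool_rot: [[-0.004, 1.0, 0.001], [1.0, 0.004, 0.002], [0.002, 0.001, -1.0]]
ft_force: [-7.5, -0.3, 17.6]
grip_width: -0.0002
gripper_force: 8.8
```

17.6 N with no further travel, so the leaf is on its stop. I'll lift straight up and look.

arm_command:
  commands: [1,0,0,-0.01,0,0,0,1,0,0,-0.06,0,0,0,1,0,0,-0.14,0,0,0,1,0,0,-0.22,0,0,0,1,0,0,-0.3,0,0,0,1,0,0,-0.38,0,0,0,1,0,0,-0.46,0,0,0,1,0,0,-0.5,0,0,0,1,0,0,-0.5,0,0,0,1,0,0,-0.5,0,0,0]

```text
time_s: 10.28
position: [0.59, 0.1634, 0.2834]
tool_rot: [[-0.004, 1.0, 0.002], [1.0, 0.004, 0.002], [0.002, 0.002, -1.0]]
ft_force: [0.4, 0.1, -0.3]
grip_width: 0.0001
gripper_force: 0.0
```

```bash
python3 - <<'E'
from h import *
d=shot('scene','scene5'); e=shot('side','side5'); a=d['image'][150:350,180:420,::-1]; b=e['image'][130:330,200:440,::-1]
cv2.imwrite('pics/crop6.png',cv2.resize(np.hstack([a,b]),(800,333)))
for n,d in(('scene',d),('side',e)):
    im=cv2.cvtColor(d['image'],cv2.COLOR_RGB2HSV); m=cv2.inRange(im,(0,170,90),(8,255,255))|cv2.inRange(im,(174,170,90),(180,255,255))
    m[:185]=0;m[270:]=0;m[:,:220]=0;m[:,345:]=0
    k,l,st,c=cv2.connectedComponentsWithStats(m);i=1+st[1:,4].argmax();print(n,st[i],c[i],ray(d,*c[i],.016))
E
```

```text
scene [253 210  56  34 158] [279.77848101 226.32911392] [0.56378209 0.20113554 0.016     ]
side [274 204  34   6  39] [290.43589744 206.43589744] [0.53378874 0.20313324 0.016     ]
```

View pics/crop6.png

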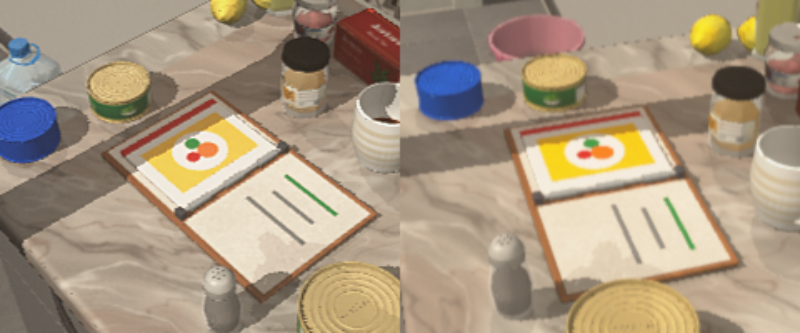

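The leaf lies flat on the left page: the red strip is at y≈0.20 in both views, as it should be for flat. The tin stands clear on the worktop, and the mug, jar and shaker look unmoved. Handing in.

```bash
python3 -c "
from rig import env
print(env.close_job())"
```

```text
the job is handed in; nothing more can be done
None
```

The job is handed in: the small gold tin stands flat on the worktop beside the board, the leaf lies flat on the left-hand page, and the mug, honey jar and pepper shaker look unmoved in the last pictures, at about 10 s of the 51 s allowed.

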